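# Free the sagging bolt of a board carrier and hold its gate ajar

## Task

Open the aluminium board carrier for a colleague: turn the two captive bolt knobs on the gate clockwise to their end stops, first the one nearer the gate's hinge, then the one in the middle. Then take the sagging barrel bolt by its upright handle, lift it over the keeper's bent lip while drawing it back out of the keeper, and with it pull the gate about 20 degrees open; finish still gripping the handle and holding the gate steady there, for it springs shut if let go. Leave the bottle, the screwdriver and the spare board alone.

Things in the scene. Friction and masses are not known exactly. Their poses are not given: they have to be found in the camera images.
- carrier: Open-topped aluminium carrier for circuit boards, fixed to the table, 215 x 400 mm, 112 mm high, green boards standing in it. Origin at the centre of its underside; x points from the gate to the back wall (away from the robot), y from the keeper to the hinge, z up. The gate (300 mm wide, top at 120 mm) is its robot-side face, in the plane x = -100 mm, and opens towards -x.
- hinge_axis (a point): Point on the gate's vertical hinge axis, carrier frame (-100, 150, 132) mm, at the height of the bolt's rod; fixed.
- gate (a joint): Angle of the gate (rad), 0 shut, grows as it swings out towards the robot, stop at 1.2. A spring pulls it shut (0.3 N m shut, 0.8 N m at 0.35 rad: some 3 to 4.5 N at the handle).
- knob_hinge_grip (a point): Black knob of a captive bolt on a rear tab of the gate, the one nearer the hinge: an upright bar 38 mm long, 14 mm wide, 32 mm high on a disc 40 mm across. The point lies on its vertical turning axis at grip height, 157 mm above the table, 7 mm below the bar's top and 23 mm above the disc. Carrier frame (-30, 100, 157) mm while the gate is shut. Its x axis runs along the bar.
- knob_hinge (a joint): Angle of the knob nearer the hinge (rad): 0 fully in, with the bar along the carrier's x axis; grows as it is turned clockwise seen from above; hard end stop at 1.4 (bolt fully out, pin out of the carrier's rail). Starts between 0 and 0.4. Stiff (about 0.06 N m), stays where it is left. Its pin locks the gate until about 1.22.
- knob_mid_grip (a point): Black knob of a captive bolt on a rear tab of the gate, the one in the middle of the gate: an upright bar 38 mm long, 14 mm wide, 32 mm high on a disc 40 mm across. The point lies on its vertical turning axis at grip height, 157 mm above the table, 7 mm below the bar's top and 23 mm above the disc. Carrier frame (-30, 0, 157) mm while the gate is shut. Its x axis runs along the bar.
- knob_mid (a joint): Angle of the knob in the middle (rad): 0 fully in, with the bar along the carrier's x axis; grows as it is turned clockwise seen from above; hard end stop at 1.4 (bolt fully out, pin out of the carrier's rail). Starts between 0 and 0.4. Stiff (about 0.06 N m), stays where it is left. Its pin locks the gate until about 1.22.
- bolt (a joint): How far the barrel bolt is drawn back (m): 0 fully shot, grows as it slides towards the hinge (carrier +y), stop at 0.045. The nose is clear of the keeper from 0.030. Starts at 0 to 0.004. Slides with about 1 N of friction; it does not spring back.
- bolt_lift (a joint): Height of the bolt above its sagging rest (m): 0 resting low in its tall staples, at most 0.018. The bolt weighs 0.17 kg and drops when let go. Lifted by less than 9 mm it cannot be drawn back past the keeper's lip (it stops at 0.006); lifted by 11 to 17 mm it passes. From 0.026 drawn back it is past the lip and may be lowered or not.
- handle: Upright steel stud on the bolt, its handle: 16 mm thick, top 52 mm above the rod's axis, bare from 15 mm up. Origin on the rod's axis: carrier frame (-100, -100 + bolt travel, 132 + lift) mm with the gate shut, so 250 mm minus the travel from the hinge axis. It moves with bolt and gate. Staples 45 mm high stand on the gate's top rail at carrier y = -142 and -12 mm.
- keeper_lip (a point): Middle of the top edge of the keeper's bent steel lip, on the post beyond the gate's free end, carrier frame (-100, -167, 126) mm. The bolt's 10 mm round rod passes over it along y; a downturned hook on the rod's nose sits 6 mm beyond the lip and reaches 9 mm below its top. Two upright cheeks beside it (tops at 165 mm) hold the nose until it is drawn out.
- handle_mid (a point): Grip point of the handle, 33 mm above the rod's axis on the stud's own axis (165 mm above the table while the bolt sags).
- flux_mid (a point): White squeeze bottle, 48 mm across, 120 mm high, standing loose on the table; point at its centre. Not to be touched.
- driver: Screwdriver lying loose on the table. Not to be touched.
- spare_board: Green circuit board 100 x 120 mm lying loose on the table. Not to be touched.

How it is judged:
On the way, in this order (a step that is already met when the one before it is completed fails the run):
1. the knob nearer the hinge is turned to its end stop (value of joint knob_hinge above 1.27 rad), for 0.2 s.
2. then the middle knob is turned to its end stop (value of joint knob_mid above 1.27 rad), for 0.2 s.
3. then the bolt is drawn back clear of the keeper (value of joint bolt above 0.031 m), for 0.1 s.
4. then the gate is pulled ajar (value of joint gate above 0.2 rad), for 0.2 s.
At the end, for the whole second after the job is handed in: The gate stands 0.2 to 0.55 rad (11 to 31 degrees) open and still (under 0.05 rad/s), held by the fingers on the bolt's handle (contact over 1.5 N), the bolt still drawn back at least 28 mm and both knobs within 0.15 rad of their end stops (value of joint gate between 0.2 and 0.55 rad and velocity of joint gate between -0.05 and 0.05 rad/s and value of joint bolt above 0.028 m and value of joint each of knob_hinge, knob_mid above 1.25 rad and contact force between the fingers and handle above 1.5 N); the arm keeps its last pose, push and grip.
It fails at once if the bottle is disturbed (moved more than 20 mm) (distance of flux_mid from where it was at the start of the episode above 0.02 m).
It fails at once if the screwdriver is disturbed (moved more than 20 mm) (distance of driver from where it was at the start of the episode above 0.02 m).
It fails at once if the spare board is disturbed (moved more than 20 mm) (distance of spare_board from where it was at the start of the episode above 0.02 m).
It also fails if it takes over 54 s, if anything falls off the work surface, if the arm or the gripper's body presses on something with over 40 N, if the wrist force passes 120 N, or if a joint passes its speed limit or range.

## Robot

A 7-joint arm with a two-finger parallel gripper is mounted at the origin on the work surface. World frame = base frame: x ahead of the robot, y to its left, z up, the work surface at z = 0. Lengths are in m, angles in rad, forces in N, time in s.
With the tool pointing down it reaches from about 0.425 to 0.95 m from the base axis. Payload 16.7 kg.
Tool frame: the origin (TCP) lies at the very end of the fingers, on their centre line; the grasp point (between the pads) lies 19 mm behind it; z points along the fingers, y is the line along which they close (so a half turn about z gives the same grasp; the last joint's range is limited). The gripper opens to 94 mm and grips with 3 to 60 N. Pads are 16 mm wide; open, the fingers measure 119 mm over their backs; the gripper's body (75 mm by 177 mm) begins 78 mm behind the grasp point.
Start: joints at [-1.411, 0.426, 0.074, 1.606, -0.034, 1.111, -0.067], TCP at [0.205, 0.643, 0.205] pointing down, gripper open.
Joint ranges: [-2.85, 2.85], [-0.5, 2.14], [-1.23, 1.37], [0.21, 2.46], [-1.02, 4.16], [0.16, 2.05], [-2.73, 2.73]. Speed limits (rad/s): [1.89, 1.89, 2.39, 2.39, 3.01, 3.01, 3.01].

## Interface

Orientations are given as a rotation vector (axis times angle).
In Python, from rig import * gives the robot as it stands.
- The arm moves only by the tool arm_command, never from a script. Its argument "rows" is a list of rows, each a list of 3 entries, a list of its own where there are three numbers: the turn, a rotation vector about the world's x, y, z in degrees, then the shift along the world's x, y, z in mm, then the opening, from -1 (shut) to 1 (fully open), so that 0 is half open. A call has 1 to 5 rows; each row shifts and turns the commanded pose from where the row before left it; what a row does not reach is not made up. A row lasts 1/12 s, in which the tool goes at most 41.7 mm and 7.16 degrees, less where a joint would pass 70% of its speed; a pose out of reach is approached as far as the arm can. A call with a gripper value outside its range is refused whole. The fingers move at their own pace and stop on an object; the grip force is fixed at half the most. Time passes only in rows, so rows that do not move let the fingers close. It gives the time, the measured TCP pose, the force, the opening and the grip force at its end, in the units of the state.
- observe(): the state, without advancing time (a new reading comes with each control period).
- capture(name): name is "side" or "top" or "wrist"; returns (picture, depth): 400x640x3 uint8, blue, green, red; 400x640 float32, m along the optical axis (not along the pixel's ray), 0 where there is no reading.
- calibration(name): a dict with "fx", "fy", "cx", "cy" (pixels), "k1" (the pictures are not rectified: a ray, as slopes to the right and down, at radius r is drawn at 1 + k1 r^2 times it, then the intrinsics apply), "world_from_camera" (4x4, takes a point from camera to world coordinates); the wrist camera has in their place "hand_eye" (4x4, takes a point from camera to tool coordinates, whose origin is the TCP and whose axes are the flange's). Camera axes: x right, y down, z forward; pixel columns grow to the right and rows downward; lengths in m; the calibration is good to about 2 mm. A picture is of the moment at which its call begins: read the wrist's pose just before it. calibration takes no time and is no camera call.
- sign_off(): hands the job in; it is judged then, once.
Trained networks look in the newest picture that a camera, given by its name, has taken for a name from the list of things; names that differ only in an ending like _2 or _b are one class to them, and where a whole thing is asked for, a point or a joint stands for the part that bears it (a point fixed in the world has none). Each returns a list of dicts, best first, with "confidence" (0 to 1); they miss things now and then, are a little off and sometimes report something else, mostly with a low value. They report only what shows in the picture. A call takes as long as a camera call.
- masks_of(target, camera): "pixels" (400x640 bool, what is visible of it).
- place_of(target, camera): "at" ([x, y, z] in m, in the coordinates of the camera as it stood for that picture, good to about 4 mm: a listed point, or the origin of a listed thing).
The state is a dict: "time": time; "q": joint angles; "dq": joint speeds; "effort": joint torques, N m; "ee_pos": TCP position; "orientation": TCP orientation; "force": force on the tool from outside, world axes, zero at the start; "wrist_torque": the same for the moment, N m; "width": opening from 0.0 (shut) to 1.0 (fully open); "gripper_force": force on a finger pad.
Only numpy, scipy, OpenCV 4.12 (cv2) and the standard library are available. Lean on these libraries where they do the work, as an engineer would, in place of code of your own. Each camera call takes 0.05 s, during which the arm holds its last target. There are 200 camera calls.

## Working session

There is one attempt and no reset: what is moved stays moved. The work goes in short steps, Python scripts to look and compute and a tool call to move; the robot and the scene stay as the last step left them, time stands still between calls to the robot, and variables do not carry over. Pictures are saved under pics/ and viewed, at most 10 in all, crops included, and the job is handed in when it is done.

Besides the shell and the picture viewer there is one more tool, called after ">>>" as name([rows], argument=value, ...), one row to a line, values as JSON. arm_command: Moves the arm, as the interface text tells. Its arguments: {"type":"object","properties":{"rows":{"type":"array","items":{"type":"array"}}},"required":["rows"]}

```bash
mkdir -p pics
cat > h.py <<'E'
from rig import *
import numpy as np, cv2
from scipy.spatial.transform import Rotation as R
def wfc(cam, s=None):
    c=calibration(cam)
    if 'world_from_camera' in c: return np.array(c['world_from_camera'])
    s=s or observe(); T=np.eye(4); T[:3,:3]=R.from_rotvec(s['orientation']).as_matrix(); T[:3,3]=s['ee_pos']
    return T@np.array(c['hand_eye'])
def place(t,cam,T):
    return [(np.round((T@np.r_[d['at'],1])[:3],4).tolist(),round(d['confidence'],2)) for d in place_of(t,cam)[:2]]
E
python3 - <<'E'
from h import *
s=observe(); print({k:np.round(v,3).tolist() for k,v in s.items()})
for cam in ['top','side']:
    T=wfc(cam); im,d=capture(cam); cv2.imwrite(f'pics/{cam}0.png',im)
    for t in ['carrier','hinge_axis','knob_hinge_grip','knob_mid_grip','handle_mid','keeper_lip','flux_mid','driver','spare_board']:
        print(cam,t,place(t,cam,T))
print(calibration('wrist'))
E
```

```text
{'time': 0.0, 'q': [-1.411, 0.427, 0.074, 1.607, -0.034, 1.111, -0.067], 'dq': [0.0, 0.0, 0.0, -0.0, -0.002, 0.0, -0.0], 'effort': [0.0, -93.583, 3.666, -45.417, -0.049, 0.02, 0.0], 'ee_pos': [0.205, 0.643, 0.205], 'orientation': [-0.483, -3.104, 0.002], 'force': [0.222, -0.17, -0.394], 'wrist_torque': [-0.027, -0.01, 0.005], 'gripper_force': 0.0, 'width': 1.0}
top carrier []
top hinge_axis [([0.5261, 0.1953, 0.1339], 0.73), ([0.545, -0.057, 0.1313], 0.18)]
top knob_hinge_grip [([0.6046, 0.149, 0.1545], 0.48)]
top knob_mid_grip [([0.6104, 0.0464, 0.1536], 0.62), ([0.6083, 0.1467, 0.1544], 0.54)]
top handle_mid [([0.5457, -0.0592, 0.1686], 0.49)]
top keeper_lip [([0.549, -0.1308, 0.1241], 0.71)]
top flux_mid [([0.4197, 0.3907, 0.0599], 0.56)]
top driver [([0.5705, -0.4033, 0.0019], 0.88)]
top spare_board [([0.6231, 0.4164, -0.001], 0.62)]
side carrier [([0.6398, 0.0534, 0.0001], 0.75)]
side hinge_axis [([0.523, 0.1926, 0.1314], 0.88)]
side knob_hinge_grip [([0.6, 0.1471, 0.1568], 0.75)]
side knob_mid_grip [([0.6085, 0.0468, 0.1556], 0.62)]
side handle_mid [([0.546, -0.0536, 0.1611], 0.64)]
side keeper_lip [([0.5498, -0.1288, 0.1267], 0.7), ([0.5493, -0.0538, 0.1632], 0.31)]
side flux_mid [([0.4158, 0.3938, 0.0599], 0.79), ([0.5992, 0.1443, 0.1579], 0.31)]
side driver [([0.574, -0.4066, 0.0033], 0.89), ([0.5547, -0.1289, 0.1267], 0.21)]
side spare_board [([0.6166, 0.4194, -0.0033], 0.84)]
{'fx': 277.65410728864543, 'fy': 277.65410728864543, 'cx': 317.7666433036652, 'cy': 200.78392431658577, 'k1': -0.0044004903387041445, 'hand_eye': array([[-1.62776370e-03, -9.68916663e-01, -2.47381994e-01,
         7.12998014e-02],
       [ 9.99998511e-01, -1.71884404e-03,  1.52215413e-04,
         4.05785697e-04],
       [-5.72695116e-04, -2.47381378e-01,  9.68918018e-01,
        -1.80140016e-01],
       [ 0.00000000e+00,  0.00000000e+00,  0.00000000e+00,
         1.00000000e+00]])}
```

View pics/top0.png

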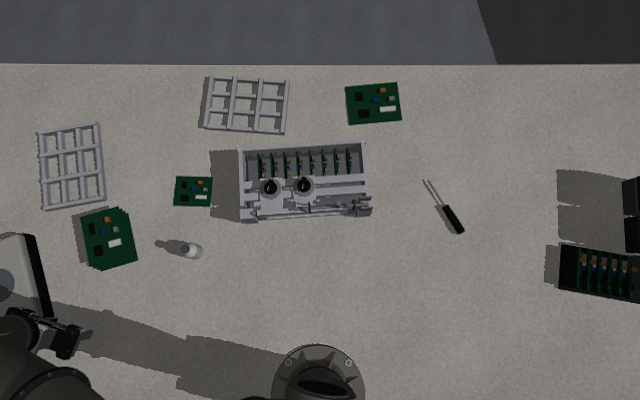

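View pics/side0.png

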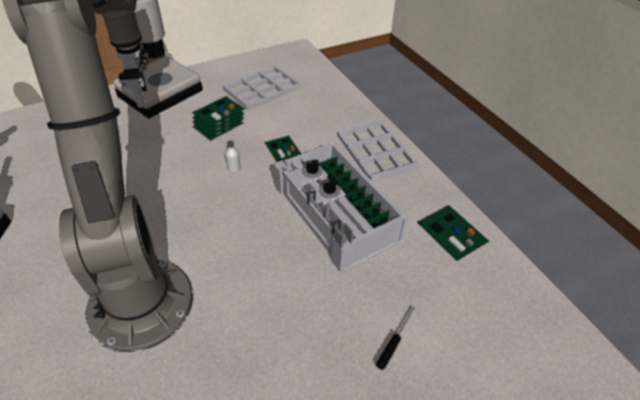

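Run:
```python
from h import *
C=np.array([[-100,150],[-30,100],[-30,0],[-100,-99],[-100,-167]])/1e3
W=np.array([[.5246,.194],[.6023,.148],[.6095,.0466],[.5458,-.0565],[.5494,-.1298]])
a=C-C.mean(0);b=W-W.mean(0)
y=np.arctan2((a[:,0]*b[:,1]-a[:,1]*b[:,0]).sum(),(a*b).sum())
Q=np.array([[np.cos(y),-np.sin(y)],[np.sin(y),np.cos(y)]])
t=W.mean(0)-Q@C.mean(0);print(np.degrees(y),t);print(C@Q.T+t, C@Q.T+t-W)
s=observe();print(R.from_rotvec(s['orientation']).as_matrix().round(3))
```

```text
4.258646308862837 [0.63788358 0.04899781]
[[ 0.52702083  0.19115776]
 [ 0.60054051  0.14649394]
 [ 0.60796641  0.04677004]
 [ 0.54551132 -0.05715475]
 [ 0.55056093 -0.124967  ]] [[ 0.00242083 -0.00284224]
 [-0.00175949 -0.00150606]
 [-0.00153359  0.00017004]
 [-0.00028868 -0.00065475]
 [ 0.00116093  0.004833  ]]
[[-0.953  0.304 -0.   ]
 [ 0.304  0.953 -0.   ]
 [ 0.    -0.    -1.   ]]
```

The top view shows the carrier centred around (305,180), its gate facing the robot. The knobs are at (270,187) and (304,186), with the bottle at (190,250) and the spare board at (193,190). The side view agrees. The fit gives a yaw of 4.3°, with residuals up to 5 mm. I'm moving above the hinge knob.

>>> arm_command([
  [[0,0,0],[10,-12,35],1],
  [[0,0,0],[25,-31,10],1],
  [[0,0,0],[25,-31,5],1],
  [[0,0,0],[25,-31,5],1],
  [[0,0,0],[25,-31,0],1],
])

```text
time: 1.42
ee_pos: [0.3162, 0.5059, 0.2617]
orientation: [0.483, 3.104, 0.003]
force: [0.8, 0.6, 0.4]
width: 1.002
gripper_force: 0.0
```

>>> arm_command([
  [[0,0,0],[25,-31,0],1],
  [[0,0,0],[25,-31,0],1],
  [[0,0,0],[25,-31,0],1],
  [[0,0,0],[25,-31,0],1],
  [[0,0,0],[25,-31,0],1],
])

```text
time: 1.83
ee_pos: [0.4411, 0.3503, 0.2608]
orientation: [0.483, 3.104, 0.001]
force: [0.7, 0.4, 0.7]
width: 0.992
gripper_force: 0.0
```

>>> arm_command([
  [[0,0,0],[25,-31,0],1],
  [[0,0,0],[25,-31,0],1],
  [[0,0,0],[25,-31,0],1],
  [[0,0,0],[25,-31,0],1],
  [[0,0,0],[25,-31,0],1],
])

```text
time: 2.25
ee_pos: [0.5661, 0.1953, 0.2608]
orientation: [0.483, 3.104, 0.001]
force: [1.1, 0.9, -0.7]
width: 0.998
gripper_force: 0.0
```

>>> arm_command([
  [[0,0,0],[20,-29,0],1],
  [[0,0,0],[14,-20,0],1],
  [[0,0,0],[0,0,0],1],
])

```text
time: 2.5
ee_pos: [0.6016, 0.1423, 0.2606]
orientation: [0.493, 3.101, -0.003]
force: [-0.2, 0.4, 0.3]
width: 0.999
gripper_force: 0.0
```

```bash
cat > look.py <<'E'
from h import *
import sys
s=observe();T=wfc('wrist',s);im,d=capture('wrist');cv2.imwrite(f'pics/{sys.argv[1]}.png',im)
print(np.round(s['ee_pos'],4),np.round(R.from_rotvec(s['orientation']).as_matrix()[:,1],3))
for t in sys.argv[2:]: print(t,place(t,'wrist',T))
# knob bars: points with world z 150..170 that are dark
c=calibration('wrist');v,u=np.mgrid[:400,:640]
p=cv2.undistortPoints(np.stack([u,v],-1).reshape(-1,1,2).astype(float),np.array([[c['fx'],0,c['cx']],[0,c['fy'],c['cy']],[0,0,1]]),np.array([c['k1'],0,0,0,0])).reshape(400,640,2)
P=np.concatenate([p*d[...,None],d[...,None]],-1)@T[:3,:3].T+T[:3,3]
np.save('P.npy',P)
m=((d>0)&(P[...,2]>.153)&(P[...,2]<.172)&(P[...,0]>.5)).astype(np.uint8)
n,l,st,ce=cv2.connectedComponentsWithStats(m)
for i in range(1,n):
    if st[i,4]<60: continue
    q=P[l==i]; r=cv2.minAreaRect((q[:,:2]*1000).astype(np.float32)); w=np.linalg.eigh(np.cov(q[:,:2].T))[1][:,1]
    print(ce[i].round(),st[i,4],'mean',q.mean(0).round(4),'rect',np.round(np.r_[r[0],r[1],r[2]],1),'axis',np.degrees(np.arctan2(w[1],w[0])).round(1)%180)
E
python3 look.py w1 knob_hinge_grip knob_mid_grip handle_mid keeper_lip hinge_axis
```

```text
[0.6016 0.1423 0.2606] [ 0.31   0.951 -0.001]
knob_hinge_grip [([0.6026, 0.1467, 0.158], 0.64)]
knob_mid_grip [([0.6099, 0.0448, 0.1589], 0.92), ([0.5749, -0.4014, 0.0002], 0.65)]
handle_mid [([0.5467, -0.0531, 0.1662], 0.63), ([0.5516, -0.1264, 0.1247], 0.54)]
keeper_lip [([0.5523, -0.125, 0.1237], 0.75)]
hinge_axis [([0.5264, 0.191, 0.1293], 0.84)]
[193. 178.] 213 mean [0.5396 0.0304 0.1633] rect [539.9  29.3  24.    7.2   4.6] axis 4.699999999999989
[321. 198.] 489 mean [0.5998 0.1469 0.1642] rect [600.8 146.7  13.9  37.3  73.8] axis 163.9
[127. 207.] 206 mean [ 0.5462 -0.0481  0.1628] rect [546.2 -49.7  16.    8.4   6. ] axis 5.300000000000011
[ 87. 224.] 241 mean [ 0.5498 -0.0983  0.1628] rect [550.1 -99.2  24.    8.1   6.2] axis 5.0
[ 52. 223.] 219 mean [ 0.5372 -0.1322  0.1637] rect [ 537.4 -135.6    5.1   35.8    5.1] axis 95.2
[232. 221.] 174 mean [0.5946 0.0502 0.1623] rect [595.1  49.3  13.7  11.4  76.4] axis 67.0
[ 69. 248.] 202 mean [ 0.5678 -0.13    0.1639] rect [ 568.3 -134.4    5.1   38.2    4.2] axis 94.0
```

View pics/w1.png

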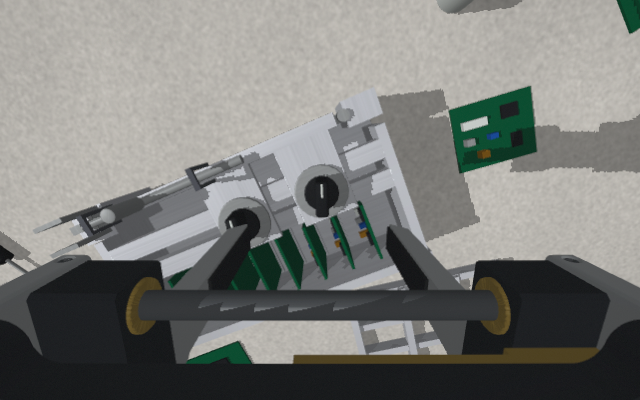

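The wrist view shows the hinge knob at (321,195), the middle knob at (240,222), and the handle and keeper at lower left around (105,215). The hinge knob's bar lies at -16°, so it starts at about 20°. I'm descending onto it.

>>> arm_command([
  [[0,0,1.9],[-1,4,-20],0],
  [[0,0,0],[0,0,-30],0],
  [[0,0,0],[0,0,-30],0],
  [[0,0,0],[0,0,-25],0],
  [[0,0,0],[0,0,-16],0],
])

```text
time: 3.22
ee_pos: [0.5966, 0.153, 0.137]
orientation: [-0.428, -3.11, 0.001]
force: [-0.7, 0.7, -0.5]
width: 0.683
gripper_force: 0.0
```

>>> arm_command([
  [[0,0,0],[0,0,0],-1],
  [[0,0,0],[0,0,0],-1],
  [[0,0,0],[0,0,0],-1],
  [[0,0,0],[0,0,0],-1],
  [[0,0,0],[0,0,0],-1],
])

```text
time: 3.63
ee_pos: [0.5988, 0.1524, 0.1408]
orientation: [0.431, 3.11, 0.002]
force: [-0.1, 0.3, -0.3]
width: 0.327
gripper_force: 0.0
```

>>> arm_command([
  [[0,0,0],[2,-5,-1],-0.4],
  [[0,0,0],[0,0,0],-1],
  [[0,0,0],[0,0,0],-1],
  [[0,0,0],[0,0,0],-1],
  [[0,0,0],[0,0,0],-1],
])

```text
time: 4.05
ee_pos: [0.6002, 0.1467, 0.1386]
orientation: [0.432, 3.112, -0.0]
force: [-1.1, -1.6, 3.1]
width: 0.147
gripper_force: 30.0
```

>>> arm_command([
  [[0,0,0],[0,0,0],-1],
  [[0,0,0],[0,0,0],-1],
  [[0,0,0],[0,0,0],-1],
  [[0,0,0],[0,0,0],-1],
])

```text
time: 4.38
ee_pos: [0.6002, 0.1467, 0.1386]
orientation: [0.432, 3.112, -0.0]
force: [-0.3, -3.5, 5.3]
width: 0.148
gripper_force: 30.0
```

Gripped: the opening is 14 mm, which matches the bar. Now I turn it clockwise by about 60°.

>>> arm_command([
  [[0,0,-6],[0,0,0],-1],
  [[0,0,-6],[0,0,0],-1],
  [[0,0,-6],[0,0,0],-1],
  [[0,0,-6],[0,0,0],-1],
  [[0,0,-6],[0,0,0],-1],
])

```text
time: 4.8
ee_pos: [0.6005, 0.1471, 0.1386]
orientation: [1.229, 2.89, 0.001]
force: [1.6, -1.3, 2.1]
width: 0.144
gripper_force: 30.0
```

>>> arm_command([
  [[0,0,-6],[0,0,0],-1],
  [[0,0,-6],[0,0,0],-1],
  [[0,0,-6],[0,0,0],-1],
  [[0,0,-6],[0,0,0],-1],
  [[0,0,0],[0,0,0],-1],
])

```text
time: 5.22
ee_pos: [0.6008, 0.1474, 0.1386]
orientation: [1.803, 2.571, 0.001]
force: [4.3, -1.9, 1.8]
width: 0.147
gripper_force: 30.0
```

```bash
python3 -c "
from h import *
s=observe();print(s['ee_pos'],s['force'],s['wrist_torque'],s['width'],R.from_rotvec(s['orientation']).as_matrix()[:,1])"
```

```text
[0.60083427 0.14738569 0.13863549] [ 4.31757179 -1.91757089  1.80713002] [-0.39645695 -1.01759373 -0.09222818] 0.14689649961723553 [0.94020913 0.34059512 0.00132418]
```

>>> arm_command([
  [[0,0,-3],[0,0,0],-1],
  [[0,0,-3],[0,0,0],-1],
  [[0,0,-2],[0,0,0],-1],
  [[0,0,0],[0,0,0],-1],
  [[0,0,0],[0,0,0],-1],
])

```text
time: 5.63
ee_pos: [0.6006, 0.1468, 0.1386]
orientation: [1.967, 2.449, 0.0]
force: [4.8, -2.9, 2.3]
width: 0.145
gripper_force: 30.1
```

```bash
python3 -c "
from h import *
s=observe();print(s['ee_pos'],s['force'],s['wrist_torque'],s['width'],R.from_rotvec(s['orientation']).as_matrix()[:,1])"
```

```text
[0.60057723 0.14682706 0.1386123 ] [ 4.84317325 -2.87618444  2.2801421 ] [-0.87829729 -0.95716208  0.39246965] 0.1446202969108238 [9.76487456e-01 2.15573038e-01 7.16115253e-04]
```

At the stop: the torque reversed and rose. I'm releasing, lifting and moving over the middle knob.

>>> arm_command([
  [[0,0,0],[0,0,0],0],
  [[0,0,0],[0,0,0],0],
  [[0,0,0],[0,0,0],0],
  [[0,0,0],[0,0,20],0],
  [[0,0,0],[0,0,30],0],
])

```text
time: 6.05
ee_pos: [0.5983, 0.1469, 0.1865]
orientation: [-1.969, -2.445, 0.007]
force: [0.1, 0.6, 0.5]
width: 0.465
gripper_force: 0.0
```

>>> arm_command([
  [[0,0,7],[0,0,30],0],
  [[0,0,7],[1,-20,20],0],
  [[0,0,7],[2,-20,10],0],
  [[0,0,7],[2,-20,0],0],
  [[0,0,7],[1,-20,0],0],
])

```text
time: 6.47
ee_pos: [0.6063, 0.0666, 0.2493]
orientation: [1.134, 2.929, 0.002]
force: [0.9, 0.6, -0.6]
width: 0.499
gripper_force: 0.0
```

>>> arm_command([
  [[0,0,7],[1,-20,0],0],
  [[0,0,7],[0,0,0],0],
  [[0,0,7],[0,0,0],0],
  [[0,0,7],[0,0,0],0],
  [[0,0,0],[0,0,0],0],
])

```text
time: 6.88
ee_pos: [0.6069, 0.047, 0.2484]
orientation: [-0.393, -3.116, -0.0]
force: [0.8, 0.7, -0.8]
width: 0.501
gripper_force: 0.0
```

```bash
python3 look.py w2 knob_hinge_grip knob_mid_grip handle_mid keeper_lip hinge_axis
```

```text
[0.6069 0.047  0.2484] [0.248 0.969 0.   ]
knob_hinge_grip [([0.6033, 0.1461, 0.1581], 0.95), ([0.5503, -0.1275, 0.1242], 0.33)]
knob_mid_grip [([0.6142, 0.0428, 0.1625], 0.59)]
handle_mid [([0.5453, -0.0519, 0.1636], 0.81)]
keeper_lip [([0.5502, -0.1268, 0.1259], 0.7)]
hinge_axis [([0.5263, 0.1933, 0.1299], 0.96)]
[282. 142.] 194 mean [0.54   0.0298 0.1642] rect [540.2  29.6  23.9   6.1   4.2] axis 4.599999999999994
[414. 173.] 662 mean [0.5999 0.1453 0.1633] rect [601.1 146.4  14.1  38.1  14.3] axis 104.3
[205. 169.] 137 mean [ 0.5461 -0.0487  0.1631] rect [546.2 -50.3  15.9   8.    4.4] axis 5.0
[158. 185.] 228 mean [ 0.5497 -0.0986  0.1632] rect [550.1 -99.3  23.7   6.7   2.8] axis 2.8000000000000114
[119. 182.] 255 mean [ 0.5375 -0.1332  0.1641] rect [ 537.5 -136.     5.1   36.8    4.2] axis 94.5
[318. 205.] 534 mean [0.6074 0.0471 0.1641] rect [609.1  46.8  14.1  38.6  84.7] axis 174.5
[134. 211.] 236 mean [ 0.568  -0.1307  0.164 ] rect [ 568.4 -133.8    5.    37.3    4.2] axis 94.0
```

View pics/w2.png

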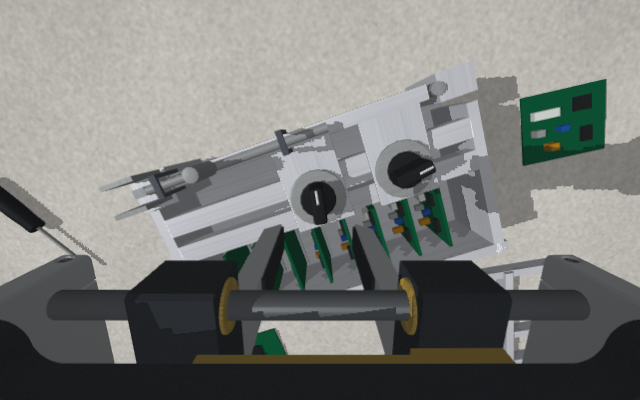

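The view shows the hinge knob at (410,170), now turned to about 80°. The middle knob is at (318,203) with its bar at -5.4°, so it starts at about 10°. I'm descending on the middle knob.

>>> arm_command([
  [[0,0,5],[1,0,-10],0],
  [[0,0,4],[0,0,-30],0],
  [[0,0,0],[0,0,-30],0],
  [[0,0,0],[0,0,-25],0],
  [[0,0,0],[0,0,-14],0],
])

```text
time: 7.6
ee_pos: [0.6068, 0.0471, 0.1366]
orientation: [-0.161, -3.135, 0.002]
force: [-0.2, 0.4, 0.8]
width: 0.5
gripper_force: 0.0
```

>>> arm_command([
  [[0,0,0],[0,0,0],0],
  [[0,0,0],[0,0,0],-0.3],
  [[0,0,0],[0,0,0],-0.3],
])

```text
time: 7.85
ee_pos: [0.6088, 0.0471, 0.1406]
orientation: [0.16, 3.136, 0.0]
force: [0.3, 1.4, 0.8]
width: 0.396
gripper_force: 0.0
```

```bash
cat > st.py <<'E'
from h import *
s=observe();y=R.from_rotvec(s['orientation']).as_matrix()[:,1]
print(s['time'],s['ee_pos'].round(4),s['force'].round(1),s['wrist_torque'].round(2),s['width'],np.degrees(np.arctan2(y[1],y[0])).round(1))
E
python3 st.py
```

```text
7.85 [0.6088 0.0471 0.1406] [0.3 1.4 0.8] [ 0.04 -0.05  0.02] 0.39574156783204706 84.2
```

>>> arm_command([
  [[0,0,0],[0,0,-1],-1],
  [[0,0,0],[0,0,0],-1],
  [[0,0,0],[0,0,0],-1],
  [[0,0,0],[0,0,0],-1],
  [[0,0,0],[0,0,0],-1],
])

```text
time: 8.27
ee_pos: [0.6084, 0.0467, 0.1391]
orientation: [0.159, 3.137, -0.0]
force: [-1.5, -1.5, 7.2]
width: 0.147
gripper_force: 30.0
```

>>> arm_command([
  [[0,0,0],[0,0,0],-1],
  [[0,0,-6],[0,0,0],-1],
  [[0,0,-6],[0,0,0],-1],
  [[0,0,-6],[0,0,0],-1],
  [[0,0,-6],[0,0,0],-1],
])

```text
time: 8.68
ee_pos: [0.6085, 0.047, 0.1392]
orientation: [0.815, 3.033, 0.001]
force: [-0.7, -1.0, 5.6]
width: 0.148
gripper_force: 30.0
```

>>> arm_command([
  [[0,0,-6],[0,0,0],-1],
  [[0,0,-6],[0,0,0],-1],
  [[0,0,-6],[0,0,0],-1],
  [[0,0,-6],[0,0,0],-1],
  [[0,0,-6],[0,0,0],-1],
])

```text
time: 9.1
ee_pos: [0.6087, 0.0472, 0.1391]
orientation: [1.572, 2.719, 0.002]
force: [-0.4, 0.9, 4.2]
width: 0.147
gripper_force: 30.0
```

>>> arm_command([
  [[0,0,-6],[0,0,0],-1],
  [[0,0,-6],[0,0,0],-1],
  [[0,0,-4],[0,0,0],-1],
  [[0,0,0],[0,0,0],-1],
  [[0,0,0],[0,0,0],-1],
])

```text
time: 9.52
ee_pos: [0.6089, 0.0473, 0.1391]
orientation: [1.93, 2.478, 0.002]
force: [-0.1, 0.3, 5.2]
width: 0.148
gripper_force: 30.0
```

```bash
python3 st.py
```

```text
9.5167 [0.6089 0.0473 0.1391] [-0.1  0.3  5.2] [-0.08 -0.22 -0.01] 0.14774332742597854 14.2
```

>>> arm_command([
  [[0,0,-2],[0,0,0],-1],
  [[0,0,0],[0,0,0],-1],
  [[0,0,0],[0,0,0],-1],
])

```text
time: 9.77
ee_pos: [0.6087, 0.0472, 0.1391]
orientation: [1.972, 2.445, 0.001]
force: [-1.6, -0.9, 6.3]
width: 0.144
gripper_force: 30.2
```

```bash
python3 st.py
```

```text
9.7667 [0.6087 0.0472 0.1391] [-1.6 -0.9  6.3] [-0.24  0.19  0.48] 0.14378916535712566 12.2
```

The middle knob is at its stop too. I'm releasing, lifting and moving over the bolt handle.

>>> arm_command([
  [[0,0,0],[0,0,0],0],
  [[0,0,0],[0,0,0],0],
  [[0,0,0],[0,0,0],0],
  [[0,0,0],[0,0,20],0],
  [[0,0,0],[0,0,30],0],
])

```text
time: 10.18
ee_pos: [0.6065, 0.047, 0.1868]
orientation: [-1.971, -2.443, 0.006]
force: [0.6, 0.2, -0.3]
width: 0.464
gripper_force: 0.0
```

>>> arm_command([
  [[0,0,0],[0,0,30],0],
  [[0,0,-4],[-15,-20,20],0],
  [[0,0,-4],[-16,-28,10],0],
  [[0,0,0],[-16,-28,0],0],
  [[0,0,0],[-16,-27,0],0],
])

```text
time: 10.6
ee_pos: [0.5446, -0.057, 0.249]
orientation: [2.138, 2.301, 0.002]
force: [0.4, -0.5, -0.5]
width: 0.502
gripper_force: 0.0
```

>>> arm_command([
  [[0,0,0],[0,0,0],0],
  [[0,0,0],[0,0,0],0],
  [[0,0,0],[0,0,0],0],
])

```text
time: 10.85
ee_pos: [0.5454, -0.0553, 0.2485]
orientation: [-2.138, -2.302, -0.001]
force: [-0.1, -0.1, 0.2]
width: 0.5
gripper_force: 0.0
```

```bash
python3 look.py w3 handle_mid keeper_lip handle
python3 - <<'E'
from h import *
P=np.load('P.npy'); s=observe(); print(s['q'].round(2))
m=(P[...,2]>.176)&(P[...,2]<.19)&(abs(P[...,0]-.546)<.03)&(abs(P[...,1]+.055)<.03)
q=P[m];print(m.sum(),q.mean(0),q.min(0),q.max(0))
E
python3 st.py
```

```text
[ 0.5454 -0.0553  0.2485] [0.997 0.074 0.   ]
handle_mid [([0.5443, -0.057, 0.1642], 0.64)]
keeper_lip [([0.5529, -0.1257, 0.1282], 0.57)]
handle [([0.6111, 0.0455, 0.1616], 0.62)]
[402.   2.] 66 mean [0.6045 0.128  0.157 ] rect [604.9 128.    3.9  12.8  88.4] axis 5.599999999999994
[394. 101.] 766 mean [0.6077 0.0471 0.1636] rect [609.   47.2  14.5  38.1  13.8] axis 104.0
[318. 115.] 182 mean [0.5403 0.0298 0.1648] rect [540.4  29.8  22.9   5.4   4.2] axis 4.099999999999994
[318. 198.] 68 mean [ 0.5458 -0.048   0.1632] rect [545.7 -49.4  15.2   6.4  12.2] axis 10.099999999999994
[319. 246.] 187 mean [ 0.5503 -0.0989  0.1636] rect [550.4 -99.6  23.2   6.8   4.8] axis 4.300000000000011
[305. 274.] 169 mean [ 0.5374 -0.1314  0.1637] rect [ 537.3 -133.8    5.1   31.6    4.6] axis 96.1
[333. 274.] 182 mean [ 0.5678 -0.1296  0.1634] rect [ 568.3 -133.3    5.    34.9    4.5] axis 93.6
[-0.75  0.24  0.87  1.88 -0.2   1.12  0.27]
247 [ 0.54662289 -0.05302035  0.18405365] [ 0.53928406 -0.06132623  0.17616467] [ 0.55437292 -0.04604868  0.18622282]
11.05 [ 0.5455 -0.0551  0.2482] [-0.1 -0.4  1. ] [-0.12  0.04  0.01] 0.4983772508054555 4.3
```

View pics/w3.png

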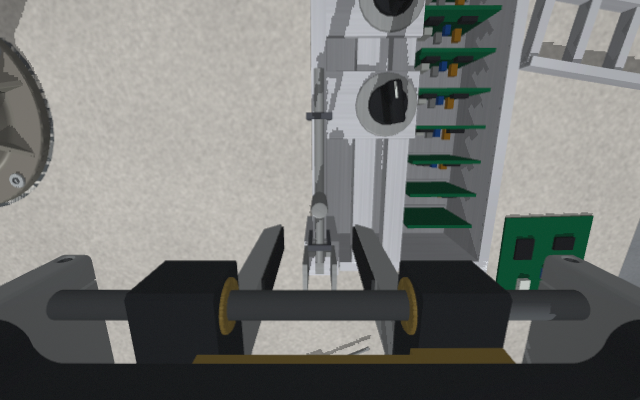

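The handle top sits at (319,210), between the open fingers, and both knob bars are at their end angles. I'm descending and gripping the handle.

>>> arm_command([
  [[0,0,0],[1,1,-15],0],
  [[0,0,0],[0,0,-30],0],
  [[0,0,0],[0,0,-30],0],
  [[0,0,0],[0,0,-24],0],
  [[0,0,0],[0,0,0],0],
])

```text
time: 11.47
ee_pos: [0.544, -0.0542, 0.1455]
orientation: [-2.135, -2.3, 0.008]
force: [-1.6, -0.7, -0.5]
width: 0.504
gripper_force: 0.0
```

>>> arm_command([
  [[0,0,0],[0,0,0],0],
  [[0,0,0],[0,0,0],-1],
  [[0,0,0],[0,0,0],-1],
  [[0,0,0],[0,0,0],-1],
  [[0,0,0],[0,0,0],-1],
])

```text
time: 11.88
ee_pos: [0.5467, -0.0548, 0.1505]
orientation: [2.138, 2.301, 0.002]
force: [-1.2, 0.3, 0.3]
width: 0.252
gripper_force: 0.0
```

>>> arm_command([
  [[0,0,0],[0,0,0],-1],
  [[0,0,0],[0,0,0],-1],
  [[0,0,0],[0,0,0],-1],
])

```text
time: 12.13
ee_pos: [0.5467, -0.0548, 0.15]
orientation: [2.138, 2.301, 0.002]
force: [1.0, 1.2, 6.5]
width: 0.167
gripper_force: 30.0
```

```bash
python3 st.py
```

```text
12.1333 [ 0.5467 -0.0548  0.15  ] [1.  1.2 6.5] [ 0.18 -0.17 -0.01] 0.16730271865702256 4.2
```

>>> arm_command([
  [[0,0,0],[0,0,5],-1],
  [[0,0,0],[0,0,5],-1],
  [[0,0,0],[0,0,4],-1],
  [[0,0,0],[0,0,0],-1],
  [[0,0,0],[0,0,0],-1],
])

```text
time: 12.55
ee_pos: [0.5463, -0.055, 0.1638]
orientation: [2.138, 2.301, 0.001]
force: [1.4, 0.5, -1.0]
width: 0.166
gripper_force: 30.0
```

```bash
python3 st.py
```

```text
12.55 [ 0.5463 -0.055   0.1638] [ 1.4  0.5 -1. ] [-0.09 -0.26 -0.07] 0.16607360876311886 4.2
```

>>> arm_command([
  [[0,0,0],[-0.5,6,0],-1],
  [[0,0,0],[-0.5,6,0],-1],
  [[0,0,0],[0,0,0],-1],
])

```text
time: 12.8
ee_pos: [0.5451, -0.0415, 0.1632]
orientation: [-2.137, -2.302, 0.0]
force: [2.4, 1.7, -1.4]
width: 0.166
gripper_force: 30.0
```

```bash
python3 st.py
```

```text
12.8 [ 0.5451 -0.0415  0.1632] [ 2.4  1.7 -1.4] [ 0.17 -0.38 -0.06] 0.16570003618443693 4.3
```

It is passing the lip freely, so I draw on to about 38 mm.

>>> arm_command([
  [[0,0,0],[-0.7,9,0],-1],
  [[0,0,0],[-0.7,9,0],-1],
  [[0,0,0],[-0.5,7,0],-1],
  [[0,0,0],[0,0,0],-1],
  [[0,0,0],[0,0,0],-1],
])

```text
time: 13.22
ee_pos: [0.5432, -0.017, 0.1634]
orientation: [-2.137, -2.303, -0.0]
force: [1.8, 1.6, -2.9]
width: 0.162
gripper_force: 30.0
```

Run:
```python
from h import *
s=observe();print(s['ee_pos'],s['force'],s['wrist_torque'])
capture('top');print(place('handle_mid','top',wfc('top')))
capture('wrist');print(place('handle_mid','wrist',wfc('wrist',s)))
```

```text
[ 0.5432447  -0.01697087  0.16340896] [ 1.77600702  1.57618706 -2.94651304] [ 0.18452081 -0.41039425 -0.05845026]
[]
[([0.5418, -0.015, 0.1772], 0.82)]
```

>>> arm_command([
  [[0,0,-2],[-7.3,-0.4,0],-1],
  [[0,0,-2],[-7.3,-0.2,0],-1],
  [[0,0,0],[0,0,0],-1],
])

```text
time: 13.67
ee_pos: [0.5277, -0.0192, 0.1634]
orientation: [-2.22, -2.222, 0.0]
force: [2.2, -1.8, -1.9]
width: 0.168
gripper_force: 30.0
```

```bash
python3 st.py
```

```text
13.6667 [ 0.5277 -0.0192  0.1634] [ 2.2 -1.8 -1.9] [-0.34 -0.51 -0.06] 0.1678502363438842 0.0
```

The gate is swinging freely, with low forces.

>>> arm_command([
  [[0,0,-2],[-7.3,0.3,0],-1],
  [[0,0,-2],[-7.3,0.5,0],-1],
  [[0,0,-2],[-7.3,0.8,0],-1],
  [[0,0,-2],[-7.2,1.0,0],-1],
  [[0,0,0],[0,0,0],-1],
])

```text
time: 14.08
ee_pos: [0.499, -0.0163, 0.1635]
orientation: [-2.368, -2.064, -0.0]
force: [2.5, -1.9, -1.5]
width: 0.166
gripper_force: 30.0
```

>>> arm_command([
  [[0,0,-2],[-7.2,1.1,0],-1],
  [[0,0,-2],[-7.2,1.3,0],-1],
  [[0,0,-2],[-7.1,1.6,0],-1],
  [[0,0,-2],[-7.1,1.8,0],-1],
  [[0,0,0],[0,0,0],-1],
])

```text
time: 14.5
ee_pos: [0.4709, -0.0102, 0.1637]
orientation: [-2.506, -1.895, -0.001]
force: [4.3, -2.5, -2.3]
width: 0.159
gripper_force: 30.0
```

>>> arm_command([
  [[0,0,0],[0,0,0],-1],
  [[0,0,0],[0,0,0],-1],
  [[0,0,0],[0,0,0],-1],
  [[0,0,0],[0,0,0],-1],
  [[0,0,0],[0,0,0],-1],
])

```text
time: 14.92
ee_pos: [0.4713, -0.0103, 0.1635]
orientation: [2.505, 1.895, 0.0]
force: [3.4, -0.3, -1.3]
width: 0.163
gripper_force: 30.0
```

```bash
python3 st.py
python3 - <<'E'
from h import *
s=observe();im,d=capture('top');im2,_=capture('wrist');print(place('handle_mid','top',wfc('top')),place('handle_mid','wrist',wfc('wrist',s)))
cv2.imwrite('pics/end.png',np.hstack([cv2.resize(im[100:260,180:420],None,fx=1.66,fy=2.5),cv2.resize(im2,None,fx=.6,fy=1)]))
E
```

```text
14.9167 [ 0.4713 -0.0103  0.1635] [ 3.4 -0.3 -1.3] [-0.07 -1.   -0.06] 0.1625953122918845 -15.8
[] [([0.4684, -0.0084, 0.1746], 0.89)]
```

View pics/end.png

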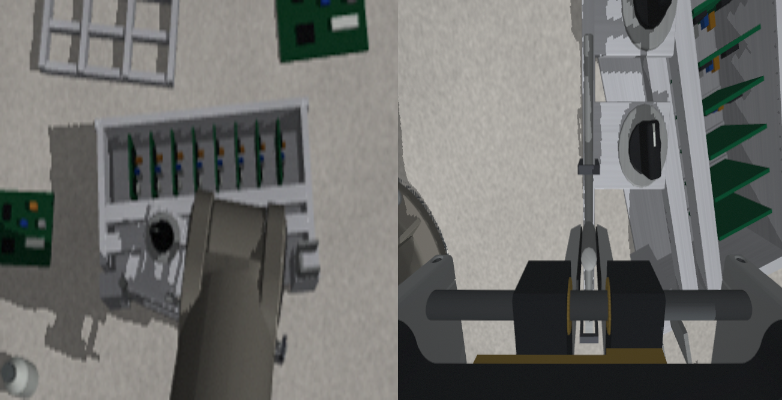

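The right half shows the gate open about 20°, the handle held between the fingers at (588,260), and the knobs still turned. The left half (top view) shows the gate swung out. Handing in.

```bash
python3 -c "
from rig import *
print(sign_off())"
```

```text
the job is handed in; nothing more can be done
None
```

I turned both knobs to their end stops, hinge knob first, then drew the bolt back about 40 mm. The gate is open about 20° and the gripper is still holding the handle; I handed the job in at about 15 s, and no verdict was shown.

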